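Clip in the collector tube and set the air sampler's needle valve

TASK

Take the capped collector tube from its low white stand and push it down past the sprung jaw of the aluminium fork clip until it lies fully home in the fork, centred, with the jaw snapped back over it. Then set the needle valve by its crank knob: screw it shut (clockwise from above) until it comes up against its stop, and back it off exactly two full turns. Finish there still holding the crank knob in the gripper, and leave the other things on the desk where they are.

Things in the scene. Friction and masses are not known exactly. Their poses are not given: they have to be found in the camera images.
- tube: Collector tube: clear, round-bottomed, 16 mm across, paper band round its middle, white screw cap 19 mm across and 16 mm long at its +y end; 128 mm long, about 30 g. Lies level along its own y axis. Origin on its axis, midway between its supports: it runs from y = -60 mm to the cap's end at +68 mm (cap from 52). Starts loose in the stand.
- stand: Fixed low white plastic stand that the tube starts in: base 60 x 110 x 10 mm, two notched uprights, 10 mm thick, centred at y = -36 and +36 mm, up to 46 mm high. The tube lies along its y, axis 45 mm above the desk; between the uprights it can be gripped from above, with 35 mm free under its axis. Origin: centre of the underside.
- clip: Fixed fork clip: aluminium plate 85 x 110 x 12 mm with two upright forks, each 10 mm thick, centred at y = -36 and +36 mm. Slots 17 mm wide, open upwards: on the -x side a straight prong to 76 mm height with a flared lip to 86 mm, on the +x side a short prong with the jaw above. Between the forks 62 mm are free for fingers, down to 22 mm above the desk. Origin: centre of the underside.
- clip_seat (a point): Centre of the seated tube: on its axis, midway between the clip's two forks, 60 mm above the desk. Its y axis runs along the seated tube (which may lie either way round); x points to the jaw's side.
- jaw (a joint): Sprung dark steel jaw of the clip: one hinged piece with a nose over each slot, hinged 18 mm above the desk on the +x side. 0 = closed (noses reach 4 mm into the 8.5 mm half width of the slots, 67 mm above the desk, flared lip up to about 88 mm); grows to 0.7 rad outwards. The tube pushed down opens it by about 0.1 rad (5 to 15 N); it snaps back to 0 over the seated tube.
- wheel_axis (a point): Point on the needle valve's upright stem axis, 120 mm above the desk, level with the knob's grip point. The valve is a brass body on a fixed dark steel plate, 100 x 100 mm; its dark steel hand wheel is 112 mm across, top about 93 mm above the desk.
- wheel (a joint): Turn of the valve's hand wheel, rad. 0 = shut, against a hard stop; grows anticlockwise seen from above (opening), 2 pi a turn, up to 22. It starts 0.4 to 1 turn open. Friction 0.06 N m: about 1.5 N at the knob; it stays where it is left.
- knob: Crank knob: black upright grip, 19 mm across, 46 mm high, standing on the hand wheel 42 mm from the stem axis and going round with it; it spins freely about its own upright axis, so a gripper can hold it and carry it round the circle without turning. Origin: centre of its underside, 94 mm above the desk.
- knob_grip (a point): Point on the knob's axis to grip, 26 mm above its underside, 120 mm above the desk (the knob's top is at 140 mm).
- tape: Bystander, leave alone: a roll of clear tape, 60 mm across, 19 mm high, lying flat. Origin at the centre of its underside.
- pen: Bystander, leave alone: a blue pen, 143 mm long, 12 mm thick. Origin at the centre of its underside.
- sanitiser: Bystander, leave alone: a capped clear bottle, 60 mm across, 140 mm high. Origin at the centre of its underside.
- spray: Bystander, leave alone: a clear spray bottle with a trigger head, 72 mm across, 230 mm high. Origin at the centre of its underside.
- gloves: Bystander, leave alone: a cardboard glove box, 120 x 235 x 75 mm. Origin at the centre of its underside.
- rack: Bystander, leave alone: a white rack, 110 x 220 x 75 mm, full of upright capped tubes that belong to it. Origin at the centre of its underside.
Not all that is in view belongs to the job. Several things have the shape of the tube; the one meant has the colours described above. What is shaped like the clip but blue is not meant.

How it is judged:
By the outcome, as a careful person would: the job done as asked, in the order asked, and still so for the second after the job is handed in, while the arm keeps its last pose, push and grip.
It also fails if it takes over 67 s, if anything falls off the work surface, if the arm or the gripper's body presses on something with over 40 N, if the wrist force passes 120 N, or if a joint passes its speed limit or range.

ROBOT

A 7-joint arm with a two-finger parallel gripper is mounted at the origin on the work surface. World frame = base frame: x ahead of the robot, y to its left, z up, the work surface at z = 0. Lengths are in m, angles in rad, forces in N, time in s.
With the tool pointing down it reaches from about 0.35 to 0.9 m from the base axis. Payload 7.2 kg.
Tool frame: the origin (TCP) lies between the finger pads, 19 mm behind the fingertips; this is the grasp point; z points along the fingers, x is the direction in which the jaws open and shut, and the axes are right-handed (so a half turn about z gives the same grasp; the last joint's range is limited). The gripper opens to 85 mm and grips with 20 to 120 N. Pads are 22 mm wide; open, the fingers measure 114 mm over their backs; the gripper's body (76 mm by 85 mm) begins 54 mm behind the grasp point. The pads swing forward as they close: fully open they stand 13 mm farther back than shut.
Start: joints at [-1.293, 0.411, -0.013, 1.596, 0.006, 1.134, -0.082], TCP at [0.212, 0.588, 0.25] pointing down, gripper open.
Joint ranges: [-2.95, 2.95], [-0.29, 1.99], [-1.47, 1.44], [0.14, 2.54], [-1.03, 4.17], [0.13, 1.85], [-2.86, 2.86]. Speed limits (rad/s): [2.39, 2.39, 3.01, 3.01, 3.14, 3.14, 3.14].

INTERFACE

Orientations are given as a unit quaternion [x, y, z, w].
In Python, from rig import monitor, grab_frame, arm, finder gives the robot as it stands.
- The arm moves only by the shell command python3 -m crank 'ROWS' [OPENING] [FORCE]. ROWS is a JSON object of lists of equal length, an entry for each row: "translation": the shift along the tool's x, y, z in units of 25 mm (1.0 is 25 mm), a list of three; "rotation": the turn, a rotation vector about the tool's x, y, z in degrees, a list of three. In form: {"translation": [[x, y, z], ...], "rotation": [[rx, ry, rz], ...]}. A call has exactly 10 rows; each row shifts and turns the commanded pose from where the row before left it, along the tool's axes as they then stand; what a row does not reach is not made up. A row lasts 1/8 s, in which the tool goes at most 62.5 mm and 10.7 degrees, less where a joint would pass 70% of its speed; a pose out of reach is approached as far as the arm can. A call is refused whole if a number of a shift passes 1 or a number of a turn 10.7, either way. A call with a gripper value outside its range is refused whole. OPENING is the finger opening in mm, from 0 to 85.4, set as the call begins (- or left out, the last holds). The fingers move at their own pace and stop on an object; FORCE is the grip in N (left out, the last holds). Time passes only in rows, so rows that do not move let the fingers close, or fill a call up. It gives the time, the measured TCP pose, the force and the opening at its end, in the units of the state.
- monitor.observe(): the state, without advancing time (a new reading comes with each control period).
- grab_frame(name): name is "scene" or "top"; returns a dict with "pixels" (420x560x3 uint8, red, green, blue), "camera_matrix" (3x3 intrinsics, pixels), "extrinsics" (4x4, takes a point from world to camera coordinates). Camera axes: x right, y down, z forward; pixel columns grow to the right and rows downward; lengths in m; the calibration is good to about 2 mm. A picture is of the moment at which its call begins. There is no depth.
- arm.close_job(): hands the job in, once; it reports no verdict.
Trained networks look in a picture, given as the dict that the camera call returned (one of the last four; its "shot" number tells which), for a name from the list of things; names that differ only in an ending like _2 or _b are one class to them, and where a whole thing is asked for, a point or a joint stands for the part that bears it (a point fixed in the world has none). Each returns a list of dicts, best first, with "score" (0 to 1); they miss things now and then, are a little off and sometimes report something else, mostly with a low value. They report only what shows in the picture. A call takes as long as a camera call. They do not tell look-alikes from the thing itself.
- finder.boxes_of(picture, thing): "centre" ([row, column] as shares, 0 to 1, of the picture: columns of its width, rows of its height, amid what is visible of it).
- finder.spot_point(picture, thing): "centre" ([row, column] as shares, 0 to 1, of the picture: columns of its width, rows of its height: a listed point, or the origin of a listed thing).
The state is a dict: "time_s": time; "qpos": joint angles; "joint_velocities": joint speeds; "joint_torque": joint torques, N m; "position": TCP position; "ee_rot": TCP orientation; "contact_force": force on the tool from outside, world axes, zero at the start; "wrist_torque": the same for the moment, N m; "opening": finger opening in m.
Only numpy, scipy, OpenCV 4.12 (cv2) and the standard library are available. Lean on these libraries where they do the work, as an engineer would, in place of code of your own. Each camera call takes 0.05 s, during which the arm holds its last target. There are 200 camera calls.

## Working session

There is one attempt and no reset: what is moved stays moved. The work goes in short steps, Python scripts to look and compute and a shell command to move; the robot and the scene stay as the last step left them, time stands still between calls to the robot, and variables do not carry over. Pictures are saved under pics/ and viewed, about 8 in all and at most 12, crops included, and the job is handed in when it is done.

```bash
ls; mkdir -p pics; cat > h.py <<'E'
import numpy as np, cv2
from rig import monitor, grab_frame, arm, finder
def proj(f,P):
    c=f["extrinsics"]@np.append(P,1); p=f["camera_matrix"]@c[:3]; return p[:2]/p[2]
def ray(f,uv):
    E=np.array(f["extrinsics"]);K=np.array(f["camera_matrix"]);R=E[:3,:3]
    o=-R.T@E[:3,3]; d=R.T@np.linalg.inv(K)@np.array([uv[0],uv[1],1.]); return o,d/np.linalg.norm(d)
def atz(f,uv,z):
    o,d=ray(f,uv); return o+d*(z-o[2])/d[2]
def tri(fs,uvs):
    A=0;b=0
    for f,uv in zip(fs,uvs):
        o,d=ray(f,uv); M=np.eye(3)-np.outer(d,d); A=A+M; b=b+M@o
    return np.linalg.solve(A,b)
def save(f,name,crop=None,s=1):
    im=f["pixels"][:,:,::-1]
    if crop: r0,r1,c0,c1=crop; im=im[r0:r1,c0:c1]
    cv2.imwrite("pics/"+name,cv2.resize(im,None,fx=s,fy=s,interpolation=cv2.INTER_CUBIC))
def px(l): return [(round(d["centre"][1]*560,1),round(d["centre"][0]*420,1),round(d["score"],2)) for d in l]
E
python3 - <<'E'
from h import *
import pickle
np.set_printoptions(precision=4,suppress=True)
fs={}
for n in("scene","top"):
    f=grab_frame(n); fs[n]=f
    o,d=ray(f,(280,210)); print(n,o,d, f["camera_matrix"][0,0])
    for t in("tube","stand","clip","clip_seat","wheel_axis","knob","knob_grip","rack"):
        print(t,px(finder.boxes_of(f,t))[:5] if t not in("clip_seat","wheel_axis") else "", px(finder.spot_point(f,t))[:5])
im=[fs[n]["pixels"][:,:,::-1] for n in fs]
cv2.imwrite("pics/a.png",im[0]);cv2.imwrite("pics/b.png",im[1])
pickle.dump(fs,open("fs0.pkl","wb"))
print(monitor.observe())
E
```

```text
pics
scene [ 1.3869 -0.1686  0.9697] [-0.6928  0.223  -0.6858] 415.44716698525485
tube [(152.3, 247.0, 0.64), (165.4, 220.4, 0.62), (329.4, 211.7, 0.57)] [(164.9, 220.4, 0.54), (150.1, 245.7, 0.47)]
stand [(153.6, 255.1, 0.79)] [(156.2, 254.9, 0.57)]
clip [(323.8, 211.5, 0.74), (295.9, 176.3, 0.65)] [(322.5, 215.8, 0.89), (297.9, 179.4, 0.7), (245.8, 211.8, 0.41)]
clip_seat  [(325.8, 200.9, 0.93), (300.1, 171.1, 0.89)]
wheel_axis  [(246.1, 210.4, 0.78)]
knob [(246.1, 220.6, 0.63), (353.1, 174.0, 0.58)] [(247.6, 227.7, 0.43)]
knob_grip [(245.7, 221.2, 0.47), (153.5, 247.3, 0.4)] [(244.9, 217.5, 0.65), (246.7, 208.0, 0.34)]
rack [(116.7, 312.9, 0.66)] [(125.1, 316.0, 0.81), (324.1, 202.0, 0.16)]
top [0.3214 0.0933 1.3153] [ 0.1337  0.008  -0.991 ] 447.14738534878967
tube [(400.7, 261.5, 0.72), (415.7, 209.4, 0.69)] [(399.7, 257.9, 0.66), (418.5, 208.7, 0.63)]
stand [(410.6, 211.5, 0.64)] [(410.5, 209.5, 0.69)]
clip [(219.0, 220.8, 0.74), (234.2, 285.6, 0.74)] [(230.7, 278.8, 0.93), (220.7, 218.3, 0.9)]
clip_seat  [(220.4, 218.6, 0.96), (230.5, 285.4, 0.58)]
wheel_axis  [(315.5, 205.4, 0.77), (218.8, 218.4, 0.18)]
knob [] [(319.2, 194.1, 0.45)]
knob_grip [(316.0, 192.9, 0.44)] [(317.7, 192.1, 0.52)]
rack [(445.5, 140.7, 0.57), (212.3, 136.3, 0.5)] [(440.3, 144.3, 0.64)]
{'time_s': 1.5, 'qpos': array([-1.2932,  0.4111, -0.0127,  1.5962,  0.0056,  1.1343, -0.0822]), 'joint_velocities': array([-0.001 ,  0.0001,  0.0001,  0.0015, -0.    ,  0.0011, -0.0008]), 'joint_torque': array([  0.0004, -60.0414,   0.681 , -29.9722,   0.0139,   0.0021,
        -0.    ]), 'position': array([0.2118, 0.588 , 0.25  ]), 'ee_rot': array([ 0.8182,  0.5749,  0.    , -0.    ]), 'contact_force': array([-0.28  ,  0.0583,  0.1496]), 'wrist_torque': array([0.0046, 0.0244, 0.0087]), 'opening': 0.08548411788195162}
```

View pics/a.png

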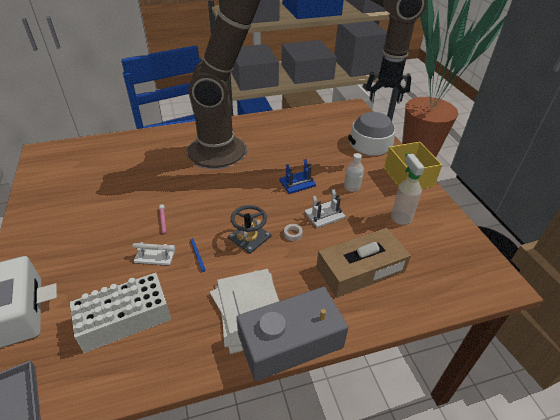

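View pics/b.png

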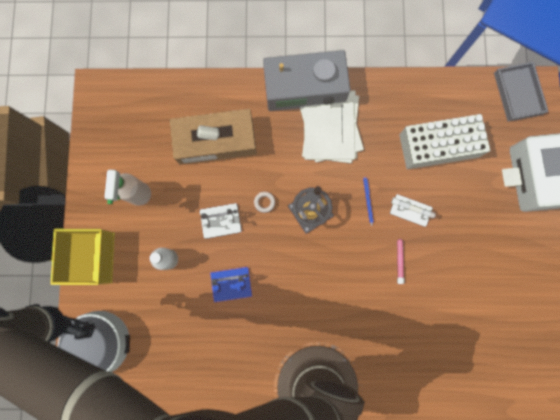

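The scene view shows the white stand with a tube at (154,248), a pink tube on the desk at (163,220), the aluminium clip at (324,212), the blue clip at (298,178), the valve at (248,225), and tape beside the clip. In the top view these are the stand (413,210), pink tube (401,262), clip (220,219), blue clip (231,284) and valve (312,208). The tube meant should be the clear one in the white stand, so I'll enlarge that area to confirm.

```bash
python3 - <<'E'
from h import *
import pickle
fs=pickle.load(open("fs0.pkl","rb"))
def c(n,u,v,w=36,h=27):
    im=fs[n]["pixels"][v-h:v+h,u-w:u+w,::-1]; return cv2.resize(im,(396,297),interpolation=cv2.INTER_CUBIC)
a=np.vstack([np.hstack([c("scene",156,245),c("scene",322,208)]),np.hstack([c("top",412,210),c("top",220,218)])])
cv2.imwrite("pics/c.png",a)
# positions
np.set_printoptions(precision=4,suppress=True)
S,T=fs["scene"],fs["top"]
for n,a,b in [("tube",(152.3,246.5),(415.7,209.4)),("stand",(156.2,254.9),(410.5,209.5)),("seat",(325.8,200.9),(220.4,218.6)),("clip",(322.5,215.8),(220.7,218.3)),("axis",(246.1,210.4),(315.5,205.4)),("kgrip",(244.9,217.5),(317.7,192.1)),("pink",(164.9,220.4),(400,260)),("blueseat",(300.1,171.1),(230.5,285.4))]:
    p=tri([S,T],[a,b]); print(n,p,proj(S,p)-a,proj(T,p)-b)
E
```

```text
tube [ 0.4953 -0.2811  0.0392] [-1.4133 -0.1311] [-1.4721 -0.1689]
stand [ 0.4998 -0.2762  0.0045] [-1.3734 -0.1142] [-1.4137 -0.1704]
seat [0.4679 0.2774 0.0623] [-1.7504  0.1766] [-1.929  -0.6316]
clip [0.4735 0.2779 0.0007] [ 0.5938 -0.0628] [0.6455 0.2011]
axis [0.4964 0.009  0.1141] [-0.7614 -0.0012] [-0.8211 -0.1868]
kgrip [0.5314 0.0003 0.1196] [ 0.1959 -0.0007] [0.2066 0.0455]
pink [ 0.3525 -0.2392  0.001 ] [-1.7632 -0.181 ] [-2.0006 -0.3176]
blueseat [0.2821 0.2498 0.0512] [-2.3299  0.1584] [-2.871  -0.8545]
```

View pics/c.png

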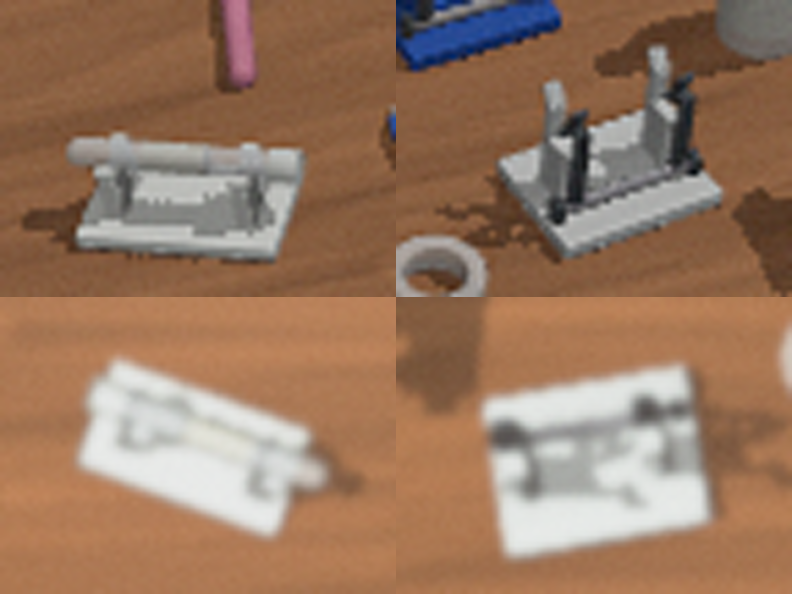

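The crops confirm the target: the clear tube with paper band and white cap (cap towards world +y) lies in the white stand. The pink one on the desk is a look-alike. The clip meant is the aluminium/white one, with its dark jaw on the world +x side. Next I'll fit poses from the known sizes.

```bash
cat > fit.py <<'E'
from h import *
import pickle
from scipy.optimize import least_squares
np.set_printoptions(precision=4,suppress=True)
fs=pickle.load(open("fs0.pkl","rb"));S,T=fs["scene"],fs["top"]
def fit(obs,x0):
    def r(q):
        c,s=np.cos(q[2]),np.sin(q[2]); o=[]
        for f,uv,P in obs:
            o+=list(proj(f,[q[0]+c*P[0]-s*P[1],q[1]+s*P[0]+c*P[1],P[2]])-uv)
        return o
    k=least_squares(r,x0,loss="soft_l1"); print(k.x,"yaw deg",np.degrees(k.x[2]));print(np.reshape(r(k.x),(-1,2)).round(1).tolist())
tc=lambda u,v:(376+u/5.5-.4,183+(v-297)/5.5-.4)
sc=lambda u,v:(120+u/5.5-.4,218+v/5.5-.4)
tC=lambda u,v:(184+(u-396)/5.5-.4,191+(v-297)/5.5-.4)
sC=lambda u,v:(286+(u-396)/5.5-.4,181+v/5.5-.4)
print("clip"); a,b=.0425,.055;z=.012
o=[(T,tC(484,400),(a,b,z)),(T,tC(690,365),(a,-b,z)),(T,tC(712,520),(-a,-b,z)),(T,tC(505,556),(-a,b,z))]
fit(o,[.47,.277,.1])
o2=[(S,sC(565,246),(a,-b,z)),(S,sC(720,190),(a,b,z)),(S,sC(498,165),(-a,-b,z))]
fit(o2,[.47,.277,.1]); fit(o+o2,[.47,.277,.1])
print("stand");a,b=.03,.055;z=.01
o=[(T,tc(115,358),(a,b,z)),(T,tc(310,428),(a,-b,z)),(T,tc(275,538),(-a,-b,z)),(T,tc(78,465),(-a,b,z))]
fit(o,[.49,-.28,-.3])
o2=[(S,sc(78,238),(a,-b,z)),(S,sc(276,248),(a,b,z))]
fit(o2,[.49,-.28,-.3]);fit(o+o2,[.49,-.28,-.3])
print("tube"); fit([(T,tc(92,390),(0,.068,.045)),(T,tc(325,475),(0,-.06,.045)),(S,sc(67,151),(0,-.06,.045)),(S,sc(303,161),(0,.068,.045))],[.49,-.28,-.3])
E
python3 fit.py
```

```text
clip
[0.4671 0.2793 0.1657] yaw deg 9.491616799822895
[[0.2, -0.2], [-0.5, 0.1], [-0.1, 0.2], [0.4, -0.1]]
[0.4702 0.2812 0.1941] yaw deg 11.120638134049075
[[0.3, 0.5], [0.3, 0.1], [-0.8, -0.9]]
[0.4679 0.2804 0.1761] yaw deg 10.089804545608063
[[-0.3, -0.2], [-1.0, -0.4], [-0.3, -0.3], [0.2, -0.2], [-0.6, -0.0], [-0.2, -0.1], [-1.2, -1.5]]
stand
[ 0.4974 -0.28   -0.3582] yaw deg -20.523544730566105
[[-0.2, 0.3], [0.1, 0.5], [0.1, -0.5], [0.0, -0.3]]
[ 0.5016 -0.2762 -0.3442] yaw deg -19.718407501272583
[[-0.4, -0.1], [0.4, 0.1]]
[ 0.4982 -0.279  -0.3467] yaw deg -19.865532805232203
[[-0.7, 0.2], [-0.3, -0.1], [-0.1, -0.9], [-0.3, -0.3], [-1.4, -0.8], [-0.7, -0.5]]
tube
[ 0.4991 -0.2793 -0.3482] yaw deg -19.94854571077003
[[-1.0, 0.1], [-0.4, -0.2], [-0.5, -0.3], [-0.7, 0.3]]
```

```bash
cat >> h.py <<'E'
from scipy.spatial.transform import Rotation as R
def go(target,yaw,st=None):
    """world delta to target in current tool axes (units of 25mm) and tool-z turn in deg to bring tool x to yaw"""
    st=st or monitor.observe(); r=R.from_quat(st["ee_rot"]); d=np.array(target)-st["position"]
    x=r.apply([1,0,0]); a=np.degrees(np.arctan2(x[1],x[0])); e=(yaw-a+90)%180-90
    t=r.inv().apply([0,0,1])
    print("t",round(st["time_s"],2),"pos",st["position"].round(4),"toolx",round(a,2),"tilt",r.apply([0,0,1]).round(3),"F",st["contact_force"].round(1),"open",round(st["opening"]*1000,1))
    print("units total",(r.inv().apply(d)/.025).round(3),"tool rz",round(-e,2),"q",st["qpos"].round(2))
E
python3 - <<'E'
from h import *
import pickle
fs=pickle.load(open("fs0.pkl","rb"));S,T=fs["scene"],fs["top"]
print("spray",atz(T,(118,187),.2),"sanit",atz(T,(160,258),.14))
print("kn top",atz(T,(318,190),.14))
E
python3 -m crank '{"translation":[[-0.2,0.98,0],[-0.2,0.98,0],[-0.2,0.98,0],[-0.2,0.98,0],[-0.2,0.98,0],[-0.2,0.98,0],[-0.2,0.98,0],[-0.2,0.98,0],[-0.2,0.98,0],[-0.2,0.98,0]],"rotation":[[0,0,9],[0,0,9],[0,0,9],[0,0,9],[0,0,9],[0,0,9],[0,0,9],[0,0,9],[0,0,9],[0,0,9]]}' 60 40
python3 -c "
from h import *
go([.499,-.28,.15],-20)"
```

```text
spray [0.53144644 0.51542756 0.2       ] sanit [0.35320243 0.41765966 0.14      ]
kn top [0.53360673 0.00156491 0.14      ]
time_s: 2.75
position: [0.2821, 0.373, 0.2501]
ee_rot: [0.985, -0.175, 0.0, -0.0]
contact_force: [-0.1, 0.6, 0.1]
opening: 0.06
t 2.75 pos [0.2821 0.373  0.2501] toolx -20.15 tilt [ 0.  0. -1.] F [-0.1  0.6  0.1] open 60.0
units total [17.141 21.536  3.997] tool rz -0.15 q [-1.31  0.14  0.32  1.98 -0.05  1.03 -1.32]
```

```bash
python3 -m crank '{"translation":[[0.78,0.98,0],[0.78,0.98,0],[0.78,0.98,0],[0.78,0.98,0],[0.78,0.98,0],[0.78,0.98,0],[0.78,0.98,0],[0.78,0.98,0],[0.78,0.98,0],[0.78,0.98,0]],"rotation":[[0,0,0],[0,0,0],[0,0,0],[0,0,0],[0,0,0],[0,0,0],[0,0,0],[0,0,0],[0,0,0],[0,0,0]]}'
python3 -m crank '{"translation":[[0.78,0.98,0],[0.78,0.98,0],[0.78,0.98,0],[0.78,0.98,0],[0.78,0.98,0],[0.78,0.98,0.2],[0.78,0.98,0.4],[0.78,0.98,0.6],[0.78,0.98,0.8],[0.78,0.98,0.9]],"rotation":[[0,0,0],[0,0,0],[0,0,0],[0,0,0],[0,0,0],[0,0,0],[0,0,0],[0,0,0],[0,0,0],[0,0,0]]}'
python3 -c "
from h import *
go([.499,-.28,.045],-20)"
```

```text
time_s: 4.0
position: [0.3828, 0.0763, 0.2502]
ee_rot: [0.985, -0.172, 0.0, -0.0]
contact_force: [1.4, -0.6, -0.2]
opening: 0.0602
time_s: 5.25
position: [0.4836, -0.2202, 0.1769]
ee_rot: [0.985, -0.172, 0.0, -0.0]
contact_force: [1.1, -0.1, 1.4]
opening: 0.0599
t 5.25 pos [ 0.4836 -0.2202  0.1769] toolx -19.78 tilt [ 0.001  0.    -1.   ] F [ 1.1 -0.1  1.4] open 59.9
units total [1.386 2.046 5.278] tool rz 0.22 q [-0.31  0.43  0.84  1.95 -0.39  0.94  0.38]
```

```bash
python3 -m crank '{"translation":[[0.46,0.68,0],[0.46,0.68,0],[0.46,0.68,0.4],[0,0,0.8],[0,0,0.8],[0,0,0.8],[0,0,0.8],[0,0,0.8],[0,0,0.6],[0,0,0.28]],"rotation":[[0,0,0],[0,0,0],[0,0,0],[0,0,0],[0,0,0],[0,0,0],[0,0,0],[0,0,0],[0,0,0],[0,0,0]]}'
python3 - <<'E'
from h import *
go([.499,-.28,.045],-20)
f=grab_frame("scene"); save(f,"d.png",(190,290,100,220),5)
E
```

```text
time_s: 6.5
position: [0.4977, -0.2789, 0.0444]
ee_rot: [0.985, -0.172, -0.001, -0.0]
contact_force: [-0.2, -0.6, 1.1]
opening: 0.0602
t 6.5 pos [ 0.4977 -0.2789  0.0444] toolx -19.82 tilt [-0.001  0.    -1.   ] F [-0.2 -0.6  1.1] open 60.2
units total [ 0.062  0.024 -0.025] tool rz 0.18 q [-0.05  0.67  0.66  1.94 -0.6   0.74  0.62]
```

View pics/d.png

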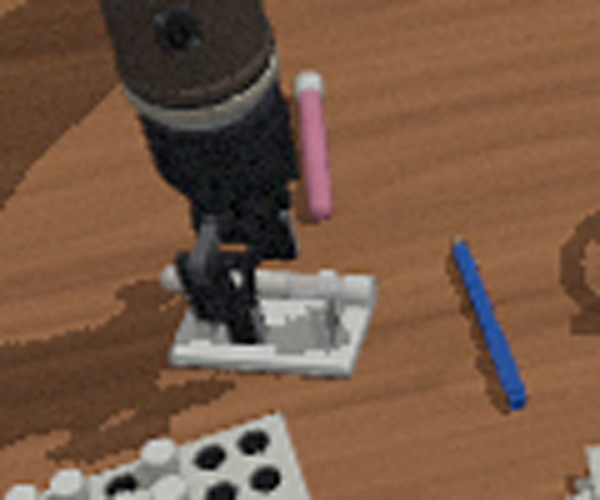

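```bash
python3 - <<'E'
from h import *
f=grab_frame("scene")
c,s=np.cos(np.radians(-20)),np.sin(np.radians(-20))
w=lambda x,y,z:[.499+c*x-s*y,-.28+s*x+c*y,z]
for P in [(.036,0,.026),(.03,0,.026),(.03,-.01,.026),(.03,.01,.026),(.03,.055,.01),(.03,-.055,.01),(0,.036,.046),(0,-.036,.046)]:
    print(P,((proj(f,w(*P))-[100,190])*5+2).round())
E
```

```text
(0.036, 0, 0.026) [246. 349.]
(0.03, 0, 0.026) [249. 341.]
(0.03, -0.01, 0.026) [232. 340.]
(0.03, 0.01, 0.026) [265. 342.]
(0.03, 0.055, 0.01) [345. 364.]
(0.03, -0.055, 0.01) [162. 353.]
(0, 0.036, 0.046) [317. 284.]
(0, -0.036, 0.046) [197. 277.]
```

```bash
python3 -m crank '{"translation":[[0,-0.12,0],[0,0,0],[0,0,0],[0,0,0],[0,0,0],[0,0,0],[0,0,0],[0,0,0],[0,0,0],[0,0,0]],"rotation":[[0,0,0],[0,0,0],[0,0,0],[0,0,0],[0,0,0],[0,0,0],[0,0,0],[0,0,0],[0,0,0],[0,0,0]]}' 5 60
python3 -m crank '{"translation":[[0,0,-0.4],[0,0,-0.8],[0,0,-1],[0,0,-1],[0,0,-1],[0,0,-1],[0,0,-1],[0,0,-0.8],[0,0,0],[0,0,0]],"rotation":[[0,0,0],[0,0,0],[0,0,0],[0,0,0],[0,0,0],[0,0,0],[0,0,0],[0,0,0],[0,0,0],[0,0,0]]}'
python3 - <<'E'
from h import *
go([.4675,.28,.22],9.8)
f=grab_frame("scene"); g=grab_frame("top")
st=monitor.observe();p=st["position"]
uv=proj(f,p).astype(int);print(uv,proj(g,p))
a=f["pixels"][uv[1]-40:uv[1]+35,uv[0]-50:uv[0]+50,::-1];u2=proj(g,p).astype(int)
b=g["pixels"][u2[1]-37:u2[1]+38,u2[0]-50:u2[0]+50,::-1]
cv2.imwrite("pics/e.png",cv2.resize(np.hstack([a,b]),(800,300),interpolation=cv2.INTER_CUBIC))
E
```

```text
time_s: 7.85
position: [0.4997, -0.2761, 0.0461]
ee_rot: [0.985, -0.172, 0.001, -0.0]
contact_force: [0.6, 1.6, 5.9]
opening: 0.0142
time_s: 9.1
position: [0.4987, -0.2759, 0.2204]
ee_rot: [0.985, -0.172, -0.0, -0.0]
contact_force: [0.8, 1.2, -0.9]
opening: 0.0141
t 9.1 pos [ 0.4987 -0.2759  0.2204] toolx -19.81 tilt [-0.  0. -1.] F [ 0.8  1.2 -0.9] open 14.1
units total [ -8.712 -20.496   0.025] tool rz -29.61 q [-0.21  0.44  0.86  1.81 -0.38  1.06  0.44]
[140 201] [433.17074001 198.00480403]
```

View pics/e.png

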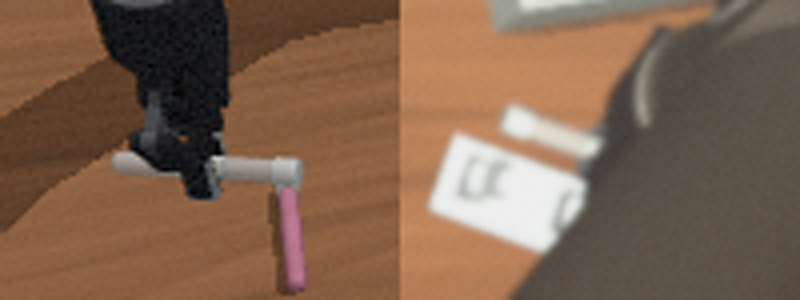

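```bash
python3 - <<'E'
from h import *
f=grab_frame("scene");g=grab_frame("top"); st=monitor.observe(); p=st["position"]; r=R.from_quat(st["ee_rot"]); ty=-r.apply([0,1,0])
uv=proj(f,p).astype(int);u2=proj(g,p).astype(int)
L=lambda u,v:np.array([uv[0]-50+u/4-.4,uv[1]-40+v/4-.4])
for d in (-.008,-.004,0,.004,.008):
    print(d,"cap",proj(f,p+ty*(d+.068))-L(301,171),"round",proj(f,p+ty*(d-.06))-L(112,161),"topcap",proj(g,p+ty*(d+.068))-np.array([u2[0]-50+(503-400)/4-.4,u2[1]-37+119/4-.4]))
E
```

```text
-0.008 cap [-2.5604168  -0.45154834] round [-2.4828212  -0.40984954] topcap [1.57037664 0.55434674]
-0.004 cap [-1.07951346 -0.37437385] round [-1.01501106 -0.33335737] topcap [0.0220085  0.01788995]
0 cap [ 0.40180186 -0.29717788] round [ 0.45320561 -0.25684402] topcap [-1.52566366 -0.5183257 ]
0.004 cap [ 1.88352933 -0.21996044] round [ 1.92182898 -0.18030947] topcap [-3.07264031 -1.05430038]
0.008 cap [ 3.36566913 -0.14272151] round [ 3.39085921 -0.10375372] topcap [-4.61892193 -1.59003426]
```

```bash
python3 -m crank '{"translation":[[-0.3,-0.98,0],[-0.3,-0.98,0],[-0.3,-0.98,0],[-0.2,-0.98,0],[-0.2,-0.98,0],[-0.1,-0.98,0],[-0.1,-0.98,0],[0,-0.98,0],[0,-0.98,0],[0,-0.98,0]],"rotation":[[0,0,-2.96],[0,0,-2.96],[0,0,-2.96],[0,0,-2.96],[0,0,-2.96],[0,0,-2.96],[0,0,-2.96],[0,0,-2.96],[0,0,-2.96],[0,0,-2.96]]}'
python3 -c "
from h import *
go([.4668,.2839,.16],9.8)"
```

```text
time_s: 10.55
position: [0.4898, -0.0262, 0.2201]
ee_rot: [0.996, 0.086, -0.0, 0.0]
contact_force: [-0.0, -0.4, 0.5]
opening: 0.0139
t 10.55 pos [ 0.4898 -0.0262  0.2201] toolx 9.88 tilt [-0.001 -0.    -1.   ] F [-0.  -0.4  0.5] open 13.9
units total [  1.221 -12.381   2.401] tool rz 0.08 q [-0.66  0.25  0.73  1.99 -0.2   0.98  0.34]
```

```bash
python3 -m crank '{"translation":[[0.1,-0.98,0],[0.1,-0.98,0],[0.1,-0.98,0],[0.1,-0.98,0],[0.1,-0.98,0],[0.1,-0.98,0],[0.1,-0.98,0],[0.1,-0.98,0],[0.1,-0.98,0],[0.1,-0.98,0]],"rotation":[[0,0,0],[0,0,0],[0,0,0],[0,0,0],[0,0,0],[0,0,0],[0,0,0],[0,0,0],[0,0,0],[0,0,0]]}'
python3 -m crank '{"translation":[[0.06,-0.65,0],[0.06,-0.65,0.2],[0.06,-0.65,0.5],[0.04,-0.63,0.8],[0,0,0.8],[0,0,0.8],[0,0,0.8],[0,0,0.3],[0,0,0],[0,0,0]],"rotation":[[0,0,0],[0,0,0],[0,0,0],[0,0,0],[0,0,0],[0,0,0],[0,0,0],[0,0,0],[0,0,0],[0,0,0]]}'
python3 - <<'E'
from h import *
go([.4668,.2839,.06],9.8)
f=grab_frame("scene");g=grab_frame("top")
p=np.array([.4675,.28,.08])
uv=proj(f,p).astype(int);u2=proj(g,p).astype(int);print(uv,u2)
a=f["pixels"][uv[1]-30:uv[1]+30,uv[0]-40:uv[0]+40,::-1]
b=g["pixels"][u2[1]-30:u2[1]+30,u2[0]-40:u2[0]+40,::-1]
cv2.imwrite("pics/f.png",np.vstack([cv2.resize(a,(640,480),interpolation=cv2.INTER_CUBIC)]));cv2.imwrite("pics/f2.png",cv2.resize(b,(480,360)))
E
```

```text
time_s: 11.8
position: [0.4729, 0.2193, 0.22]
ee_rot: [0.996, 0.085, -0.0, 0.0]
contact_force: [-0.3, -0.2, 0.4]
opening: 0.014
time_s: 13.05
position: [0.4679, 0.2834, 0.1159]
ee_rot: [0.996, 0.085, 0.0, -0.0]
contact_force: [-0.4, -0.6, -0.5]
opening: 0.0143
t 13.05 pos [0.4679 0.2834 0.1159] toolx 9.78 tilt [ 0.001  0.    -1.   ] F [-0.4 -0.6 -0.5] open 14.3
units total [-0.042 -0.026  2.237] tool rz -0.02 q [-1.03  0.48  0.53  1.95 -0.33  0.8  -0.16]
[325 196] [216 217]
```

View pics/f.png

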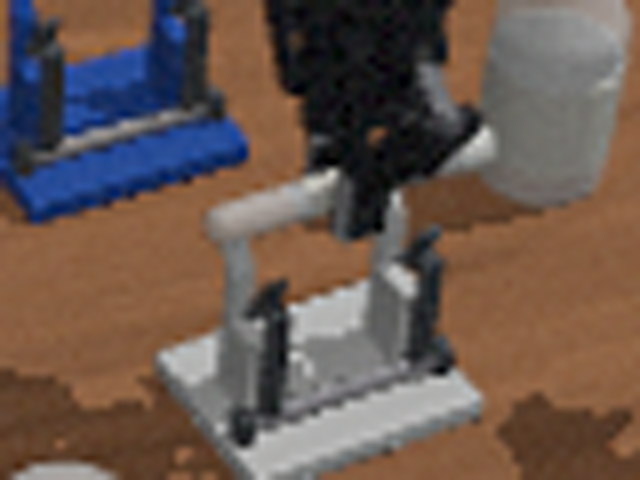

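```bash
python3 - <<'E'
from h import *
f=grab_frame("scene"); st=monitor.observe(); p=st["position"]; r=R.from_quat(st["ee_rot"]); ty=-r.apply([0,1,0])
q=(.4675,.28,np.radians(9.8));c,s=np.cos(q[2]),np.sin(q[2])
w=lambda x,y,z:np.array([q[0]+c*x-s*y,q[1]+s*x+c*y,z])
O=np.array([325-40,196-30]); pr=lambda P:((proj(f,P)-O)*8+3.5).round(1)
for n,P,o in [("L",(-.0425,-.055,.012),(160,360)),("F",(.0425,-.055,.012),(255,474)),("R",(.0425,.055,.012),(482,405))]: print(n,pr(w(*P)),o,pr(w(*P))-o)
print("round",pr(p+ty*(-.064)),(206,222)); print("cap",pr(p+ty*.064),(495,145))
print("seat",pr(w(0,0,.06)),"1cm x",pr(w(.01,0,.06)),"1cm y",pr(w(0,.01,.06)), "1cm z",pr(w(0,0,.07)))
print("prong top -x", pr(w(-.0085,-.036,.086)),pr(w(-.0085,.036,.086)), "jaw", pr(w(.008,-.036,.088)),pr(w(.008,.036,.088)),"short prong",pr(w(.0085,-.041,.06)))
E
```

```text
L [146.2 347.1] (160, 360) [-13.8 -12.9]
F [247.6 477. ] (255, 474) [-7.4  3. ]
R [476.8 396.3] (482, 405) [-5.2 -8.7]
round [202.6 226.1] (206, 222)
cap [478.6 137.2] (495, 145)
seat [321.  286.5] 1cm x [333.7 301.4] 1cm y [342.  279.6] 1cm z [323.3 268.3]
prong top -x [239.1 251.3] [391.8 201.6] jaw [260.3 272.4] [414.  221.9] short prong [244.6 328.4]
```

View pics/f2.png

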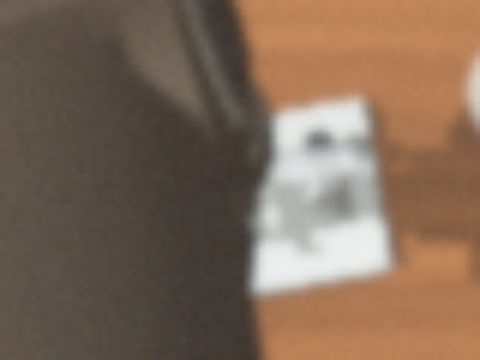

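```bash
python3 -m crank '{"translation":[[0.02,0.04,0.2],[0,0,0.2],[0,0,0.2],[0,0,0.2],[0,0,0.2],[0,0,0.2],[0,0,0.1],[0,0,0],[0,0,0],[0,0,0]],"rotation":[[0,0,0],[0,0,0],[0,0,0],[0,0,0],[0,0,0],[0,0,0],[0,0,0],[0,0,0],[0,0,0],[0,0,0]]}' - 80
python3 -c "
from h import *
go([.4685,.2834,.06],9.8)"
```

```text
time_s: 14.45
position: [0.4681, 0.2823, 0.083]
ee_rot: [0.996, 0.085, -0.0, 0.0]
contact_force: [-1.2, -0.4, -0.1]
opening: 0.0138
t 14.45 pos [0.4681 0.2823 0.083 ] toolx 9.79 tilt [-0. -0. -1.] F [-1.2 -0.4 -0.1] open 13.8
units total [ 0.025 -0.04   0.921] tool rz -0.01 q [-1.01  0.52  0.5   1.97 -0.36  0.74 -0.12]
```

```bash
python3 -m crank '{"translation":[[0,0,0.1],[0,0,0.1],[0,0,0.1],[0,0,0],[0,0,0],[0,0,0],[0,0,0],[0,0,0],[0,0,0],[0,0,0]],"rotation":[[0,0,0],[0,0,0],[0,0,0],[0,0,0],[0,0,0],[0,0,0],[0,0,0],[0,0,0],[0,0,0],[0,0,0]]}'
python3 -c "
from h import *
go([.4685,.2834,.06],9.8)"
```

```text
time_s: 15.7
position: [0.4681, 0.2825, 0.0755]
ee_rot: [0.996, 0.085, -0.0, -0.0]
contact_force: [-3.5, 3.8, 1.9]
opening: 0.0139
t 15.7 pos [0.4681 0.2825 0.0755] toolx 9.8 tilt [-0.  0. -1.] F [-3.5  3.8  1.9] open 13.9
units total [ 0.02  -0.032  0.619] tool rz -0.0 q [-1.    0.54  0.49  1.97 -0.37  0.72 -0.12]
```

```bash
python3 -m crank '{"translation":[[0,0,0.1],[0,0,0.1],[0,0,0.1],[0,0,0],[0,0,0],[0,0,0],[0,0,0],[0,0,0],[0,0,0],[0,0,0]],"rotation":[[0,0,0],[0,0,0],[0,0,0],[0,0,0],[0,0,0],[0,0,0],[0,0,0],[0,0,0],[0,0,0],[0,0,0]]}'
python3 -c "
from h import *
go([.4685,.2834,.06],9.8); print(monitor.observe()['wrist_torque'])"
```

```text
time_s: 16.95
position: [0.4682, 0.2822, 0.068]
ee_rot: [0.996, 0.085, -0.0, 0.0]
contact_force: [-3.2, -3.6, -2.0]
opening: 0.0137
t 16.95 pos [0.4682 0.2822 0.068 ] toolx 9.78 tilt [-0. -0. -1.] F [-3.2 -3.6 -2. ] open 13.7
units total [ 0.02  -0.046  0.321] tool rz -0.02 q [-0.99  0.55  0.48  1.98 -0.38  0.71 -0.11]
[-0.68788742  0.63425136  0.13390088]
```

```bash
python3 -m crank '{"translation":[[0,0,0.1],[0,0,0.1],[0,0,0.1],[0,0,0],[0,0,0],[0,0,0],[0,0,0],[0,0,0],[0,0,0],[0,0,0]],"rotation":[[0,0,0],[0,0,0],[0,0,0],[0,0,0],[0,0,0],[0,0,0],[0,0,0],[0,0,0],[0,0,0],[0,0,0]]}'
python3 - <<'E'
from h import *
go([.4685,.2834,.06],9.8); print(monitor.observe()['wrist_torque'])
f=grab_frame("scene");save(f,"g.png",(166,226,285,365),8)
E
```

```text
time_s: 18.2
position: [0.4691, 0.283, 0.0611]
ee_rot: [0.996, 0.085, 0.001, -0.001]
contact_force: [-2.0, 0.5, 5.4]
opening: 0.0135
t 18.2 pos [0.4691 0.283  0.0611] toolx 9.79 tilt [ 0.002  0.001 -1.   ] F [-2.   0.5  5.4] open 13.5
units total [-0.023 -0.019  0.045] tool rz -0.01 q [-0.99  0.56  0.47  1.98 -0.39  0.69 -0.1 ]
[ 0.15886552  0.35104083 -0.00115433]
```

View pics/g.png

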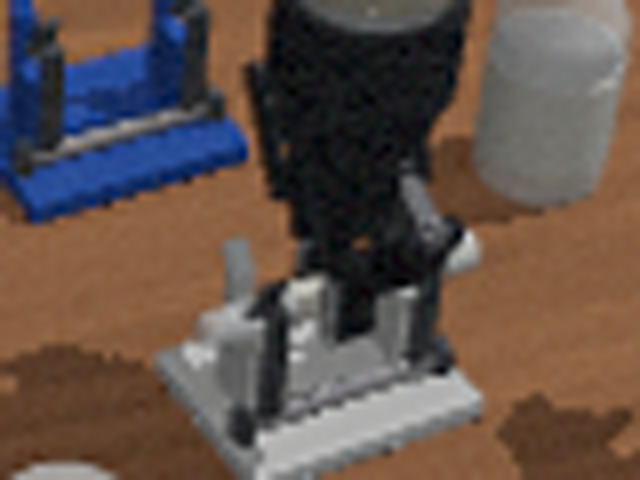

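```bash
python3 -m crank '{"translation":[[0,0,0.06],[0,0,0.06],[0,0,0],[0,0,0],[0,0,0],[0,0,0],[0,0,0],[0,0,0],[0,0,0],[0,0,0]],"rotation":[[0,0,0],[0,0,0],[0,0,0],[0,0,0],[0,0,0],[0,0,0],[0,0,0],[0,0,0],[0,0,0],[0,0,0]]}'
python3 - <<'E'
from h import *
go([.4685,.2834,.06],9.8)
f=grab_frame("scene"); 
q=(.4685,.2795,np.radians(9.8));c,s=np.cos(q[2]),np.sin(q[2])
w=lambda x,y,z:np.array([q[0]+c*x-s*y,q[1]+s*x+c*y,z])
O=np.array([285,166]); pr=lambda P:((proj(f,P)-O)*8+3.5).round(1)
print("F,R",pr(w(.0425,-.055,.012)),pr(w(.0425,.055,.012)))
print("round",pr(w(0,-.06,.06)),"cap end",pr(w(0,.068,.06)),pr(w(0,.052,.06)), "short prong face corners",pr(w(.0085,-.041,.06)),pr(w(.0085,-.031,.06)),pr(w(.0085,.031,.06)))
E
```

```text
time_s: 19.5
position: [0.4693, 0.2831, 0.0606]
ee_rot: [0.996, 0.085, 0.001, -0.002]
contact_force: [-10.0, -3.8, 36.4]
opening: 0.0134
t 19.5 pos [0.4693 0.2831 0.0606] toolx 9.77 tilt [ 0.001  0.004 -1.   ] F [-10.   -3.8  36.4] open 13.4
units total [-0.028 -0.017  0.026] tool rz -0.03 q [-0.98  0.56  0.47  1.98 -0.39  0.69 -0.1 ]
F,R [247.3 479. ] [476.6 398.2]
round [192.8 331. ] cap end [461.4 241.5] [428.7 252.4] short prong face corners [244.3 330.3] [265.7 323.1] [396.4 279.3]
```

```bash
python3 -m crank '{"translation":[[0,0,-0.06],[0,0,-0.05],[0,0,0],[0,0,0],[0,0,0],[0,0,0],[0,0,0],[0,0,0],[0,0,0],[0,0,0]],"rotation":[[0,0,0],[0,0,0],[0,0,0],[0,0,0],[0,0,0],[0,0,0],[0,0,0],[0,0,0],[0,0,0],[0,0,0]]}'
python3 -c "
from h import *
go([.4685,.2834,.06],9.8)"
python3 -m crank '{"translation":[[0,0,0],[0,0,0],[0,0,0],[0,0,0],[0,0,0],[0,0,-0.3],[0,0,-0.7],[0,0,-1],[0,0,-1],[0,0,-1]],"rotation":[[0,0,0],[0,0,0],[0,0,0],[0,0,0],[0,0,0],[0,0,0],[0,0,0],[0,0,0],[0,0,0],[0,0,0]]}' 36 40
python3 -m crank '{"translation":[[0,0.9,-1],[0,0.98,-0.8],[0,0.98,0],[0,0.98,0],[0,0.98,0],[0,0.98,0],[0,0.98,0],[0,0.98,0],[0,0.98,0],[0,0.9,0]],"rotation":[[0,0,0],[0,0,0],[0,0,0],[0,0,0],[0,0,0],[0,0,0],[0,0,0],[0,0,0],[0,0,0],[0,0,0]]}' 60
python3 - <<'E'
from h import *
import pickle
f=grab_frame("scene");g=grab_frame("top");save(f,"h1.png",(166,226,285,365),8)
a=f["pixels"][166:226,285:365,::-1];b=g["pixels"][196:241,190:250,::-1]
cv2.imwrite("pics/h.png",np.hstack([cv2.resize(a,(400,300),interpolation=cv2.INTER_CUBIC),cv2.resize(b,(400,300),interpolation=cv2.INTER_CUBIC)]))
for n,x in(("s",f),("t",g)):
    for t in("wheel_axis","knob_grip","knob"): print(n,t,px(finder.spot_point(x,t))[:3])
go([.53,.0,.2],0)
E
```

```text
time_s: 20.8
position: [0.4692, 0.283, 0.061]
ee_rot: [0.996, 0.085, 0.001, -0.001]
contact_force: [-1.9, 0.7, 10.3]
opening: 0.0133
t 20.8 pos [0.4692 0.283  0.061 ] toolx 9.78 tilt [ 0.002  0.001 -1.   ] F [-1.9  0.7 10.3] open 13.3
units total [-0.025 -0.022  0.041] tool rz -0.02 q [-0.99  0.56  0.47  1.98 -0.39  0.69 -0.1 ]
time_s: 22.05
position: [0.4684, 0.2823, 0.1624]
ee_rot: [0.996, 0.085, 0.001, -0.0]
contact_force: [0.5, 0.6, -1.1]
opening: 0.0362
time_s: 23.3
position: [0.5094, 0.0438, 0.2066]
ee_rot: [0.996, 0.085, 0.001, -0.0]
contact_force: [0.5, 0.2, 0.5]
opening: 0.0599
s wheel_axis [(246.4, 209.8, 0.74)]
s knob_grip [(244.1, 218.6, 0.55)]
s knob [(349.7, 184.9, 0.56), (245.7, 225.7, 0.42)]
t wheel_axis []
t knob_grip []
t knob []
t 23.7 pos [0.5091 0.0459 0.2054] toolx 9.87 tilt [-0.  0. -1.] F [ 0.1 -0.2  0.1] open 59.9
units total [0.51  1.951 0.214] tool rz 9.87 q [-0.73  0.3   0.67  1.96 -0.23  0.96  0.23]
```

View pics/h.png

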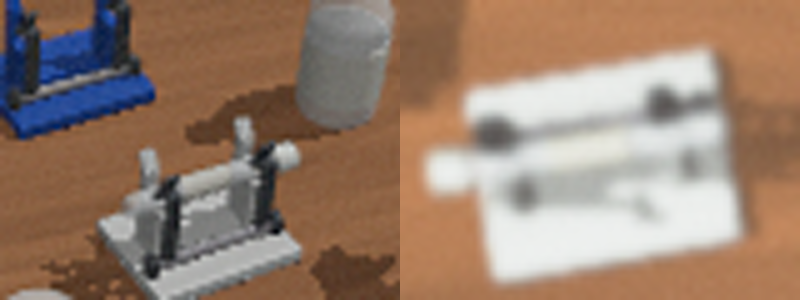

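```bash
python3 - <<'E'
from h import *
import pickle
np.set_printoptions(precision=4,suppress=True)
fs=pickle.load(open("fs0.pkl","rb"));S,T=fs["scene"],fs["top"]
C=lambda u,v:(190+(u-400)/6.667-.4,196+v/6.667-.4)
cen=np.mean([atz(T,C(*k),.012) for k in[(465,92),(712,47),(742,238),(495,283)]],0)
cap=atz(T,C(425,171),.06);d=(cap-cen)[:2];ax=np.array([-np.sin(np.radians(9.8)),np.cos(np.radians(9.8))])
print(cen,cap,"along",d@ax,"across",d@[ax[1],-ax[0]])
a=S["pixels"][196:256,208:288,::-1];b=T["pixels"][178:238,275:355,::-1]
cv2.imwrite("pics/i.png",np.hstack([cv2.resize(x,(400,300),interpolation=cv2.INTER_CUBIC) for x in(a,b)]))
E
```

```text
[0.4669 0.2798 0.012 ] [0.4588 0.3488 0.06  ] along 0.06939833736106503 across 0.003807392672839709
```

View pics/i.png

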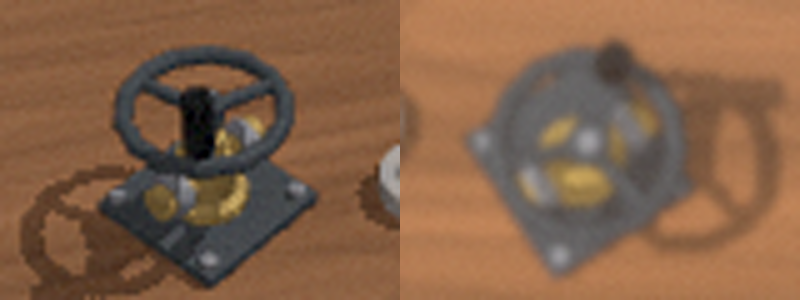

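```bash
python3 - <<'E'
from h import *
import pickle
np.set_printoptions(precision=4,suppress=True)
fs=pickle.load(open("fs0.pkl","rb"));S,T=fs["scene"],fs["top"]
s=lambda u,v:(208+u/5-.4,196+v/5-.4); t=lambda u,v:(275+(u-400)/5-.4,178+v/5-.4)
print("ring top",atz(T,t(495,140),.087),atz(T,t(688,140),.087),atz(T,t(591,44),.087),atz(T,t(591,233),.087))
print("ring scene",[atz(S,s(*k),.087) for k in((113,110),(295,108))],atz(S,s(206,46),.087),atz(S,s(204,174),.087))
print("knob top T",atz(T,t(616,60),.14),"S",atz(S,s(198,92),.14)); print("tri",tri([S,T],[s(198,92),t(616,60)]))
print("hub tri", atz(T,t(589,141),.093))
E
```

```text
ring top [0.4994 0.0656 0.087 ] [ 0.4992 -0.0413  0.087 ] [0.5534 0.0118 0.087 ] [0.4475 0.0129 0.087 ]
ring scene [array([ 0.487 , -0.0368,  0.087 ]), array([0.5148, 0.07  , 0.087 ])] [0.4463 0.0309 0.087 ] [0.554  0.0037 0.087 ]
knob top T [0.5347 0.0021 0.14  ] S [0.5395 0.0053 0.14  ]
tri [0.5358 0.0039 0.1368]
hub tri [0.4979 0.0139 0.093 ]
```

```bash
python3 -c "
from h import *
go([.538,.003,.12],9.87)"
python3 -m crank '{"translation":[[0.3,0.4,0],[0.3,0.5,0],[0.25,0.5,0.3],[0,0.48,0.5],[0,0,0.6],[0,0,0.6],[0,0,0.6],[0,0,0.5],[0,0,0.3],[0,0,0]],"rotation":[[0,0,0],[0,0,0],[0,0,0],[0,0,0],[0,0,0],[0,0,0],[0,0,0],[0,0,0],[0,0,0],[0,0,0]]}'
python3 - <<'E'
from h import *
go([.538,.003,.12],9.87)
f=grab_frame("scene");save(f,"j.png",(186,246,205,285),8)
E
```

```text
t 23.7 pos [0.5091 0.0459 0.2054] toolx 9.87 tilt [-0.  0. -1.] F [ 0.1 -0.2  0.1] open 59.9
units total [0.846 1.889 3.414] tool rz -0.0 q [-0.73  0.3   0.67  1.96 -0.23  0.96  0.23]
time_s: 24.95
position: [0.5379, 0.0022, 0.1198]
ee_rot: [0.996, 0.085, -0.0, 0.0]
contact_force: [-0.3, 0.0, 0.8]
opening: 0.0604
t 24.95 pos [0.5379 0.0022 0.1198] toolx 9.79 tilt [-0.001 -0.    -1.   ] F [-0.3  0.   0.8] open 60.4
units total [ 0.008 -0.032 -0.008] tool rz -0.08 q [-0.56  0.47  0.61  1.97 -0.37  0.81  0.43]
```

View pics/j.png

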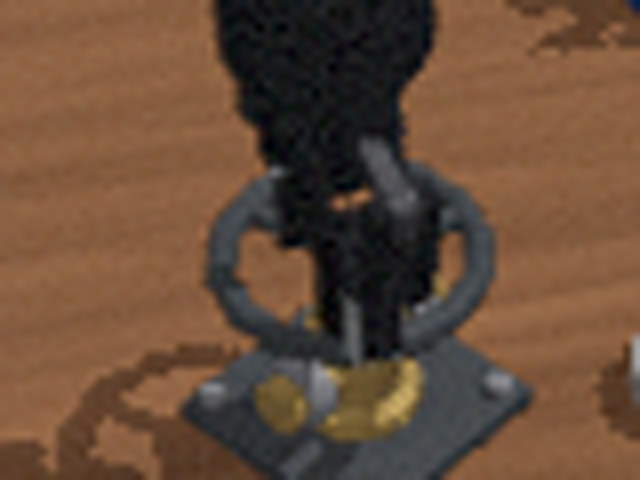

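The gripper straddles the knob, whose front finger is at about (375,300) in the crop. Closing.

```bash
python3 -m crank '{"translation":[[0,0,0],[0,0,0],[0,0,0],[0,0,0],[0,0,0],[0,0,0],[0,0,0],[0,0,0],[0,0,0],[0,0,0]],"rotation":[[0,0,0],[0,0,0],[0,0,0],[0,0,0],[0,0,0],[0,0,0],[0,0,0],[0,0,0],[0,0,0],[0,0,0]]}' 5 50
python3 -c "
from h import *
go([.538,.003,.12],9.87)"
```

```text
time_s: 26.25
position: [0.5388, 0.0021, 0.1208]
ee_rot: [0.996, 0.085, 0.001, -0.0]
contact_force: [0.3, 0.5, 6.5]
opening: 0.0175
t 26.25 pos [0.5388 0.0021 0.1208] toolx 9.78 tilt [ 0.001  0.    -1.   ] F [0.3 0.5 6.5] open 17.5
units total [-0.025 -0.04   0.03 ] tool rz -0.09 q [-0.56  0.47  0.61  1.97 -0.37  0.81  0.43]
```

```bash
cat >> h.py <<'E'
def arc(psi0,step,n,r=.042):
    a=np.radians(psi0+step*np.arange(n+1)); P=np.stack([r*np.cos(a),-r*np.sin(a)],1)/.025
    Q=P.round(2); d=np.diff(Q,axis=0).round(2); print("end psi",psi0+step*n, [[float(x),float(y),0] for x,y in d])
E
python3 -c "
from h import *
arc(-26.3,-13.5,10)"
```

```text
end psi -161.3 [[-0.22, 0.34, 0], [-0.29, 0.27, 0], [-0.34, 0.19, 0], [-0.38, 0.12, 0], [-0.39, 0.02, 0], [-0.39, -0.08, 0], [-0.36, -0.16, 0], [-0.31, -0.24, 0], [-0.25, -0.3, 0], [-0.17, -0.36, 0]]
```

```bash
python3 -m crank '{"translation":[[-0.22,0.34,0],[-0.29,0.27,0],[-0.34,0.19,0],[-0.38,0.12,0],[-0.39,0.02,0],[-0.39,-0.08,0],[-0.36,-0.16,0],[-0.31,-0.24,0],[-0.25,-0.3,0],[-0.17,-0.36,0]],"rotation":[[0,0,0],[0,0,0],[0,0,0],[0,0,0],[0,0,0],[0,0,0],[0,0,0],[0,0,0],[0,0,0],[0,0,0]]}'
python3 - <<'E'
from h import *
st=monitor.observe();p=st["position"]-[.4995,.0135,0];print(np.hypot(p[0],p[1]),np.degrees(np.arctan2(p[1],p[0]))-9.8); go([.538,.003,.12],9.8)
a0=np.array([.5385,.0022]);r=R.from_quat(st["ee_rot"])
u=r.apply(np.array([-3.10,-.20,0])*.025); print("cmd end",a0+u[:2])
E
```

```text
time_s: 27.5
position: [0.4618, -0.0059, 0.1207]
ee_rot: [0.996, 0.085, 0.001, 0.0]
contact_force: [6.4, 1.3, 3.1]
opening: 0.0179
0.042365239978278825 -162.59848935988123
t 27.5 pos [ 0.4618 -0.0059  0.1207] toolx 9.78 tilt [ 0.003 -0.    -1.   ] F [6.4 1.3 3.1] open 17.9
units total [3.063 0.168 0.038] tool rz -0.02 q [-0.62  0.35  0.64  2.15 -0.31  0.73  0.4 ]
cmd end [ 0.4612775  -0.00603946]
```

```bash
cat > chk.py <<'E'
from h import *
import sys
st=monitor.observe();p=(st["position"]-[.4995,.0135,0])[:2];rr=np.hypot(*p);e=p/rr;F=st["contact_force"][:2]
t=np.array([-e[1],e[0]])  # anticlockwise
print("t",round(st["time_s"],2),"psi",round(np.degrees(np.arctan2(p[1],p[0]))-9.8,2),"r",round(rr*1000,2),"Ft",round(F@t,1),"Fr",round(F@e,1),"pos",st["position"].round(4),"cmd",sys.argv[1:])
sys.exit(abs(F@t)>8)
E
python3 chk.py
python3 - <<'E'
import numpy as np
c=-161.3
for k in range(23):
    m=np.radians(c-5); d=2*42/25*np.sin(np.radians(5))/5; print(round((c-10)%360-360,1),(d*np.sin(m)).round(3),(d*np.cos(m)).round(3)); c-=10
E
```

```text
t 27.5 psi -162.6 r 42.37 Ft 1.8 Fr -6.3 pos [ 0.4618 -0.0059  0.1207] cmd []
-171.3 -0.014 -0.057
-181.3 -0.004 -0.058
-191.3 0.006 -0.058
-201.3 0.016 -0.056
-211.3 0.026 -0.053
-221.3 0.035 -0.047
-231.3 0.042 -0.04
-241.3 0.049 -0.032
-251.3 0.054 -0.024
-261.3 0.057 -0.014
-271.3 0.058 -0.004
-281.3 0.058 0.006
-291.3 0.056 0.016
-301.3 0.053 0.026
-311.3 0.047 0.035
-321.3 0.04 0.042
-331.3 0.032 0.049
-341.3 0.024 0.054
-351.3 0.014 0.057
-1.3 0.004 0.058
-11.3 -0.006 0.058
-21.3 -0.016 0.056
-31.3 -0.026 0.053False
```

```bash
Z='"rotation":[[0,0,0],[0,0,0],[0,0,0],[0,0,0],[0,0,0],[0,0,0],[0,0,0],[0,0,0],[0,0,0],[0,0,0]]'
python3 -m crank '{"translation":[[-0.014,-0.057,0],[-0.014,-0.057,0],[-0.014,-0.057,0],[-0.014,-0.057,0],[-0.014,-0.057,0],[0,0,0],[0,0,0],[0,0,0],[0,0,0],[0,0,0]],"rotation":[[0,0,0],[0,0,0],[0,0,0],[0,0,0],[0,0,0],[0,0,0],[0,0,0],[0,0,0],[0,0,0],[0,0,0]]}' >/dev/null && python3 chk.py -171.3 &&
python3 -m crank '{"translation":[[-0.004,-0.058,0],[-0.004,-0.058,0],[-0.004,-0.058,0],[-0.004,-0.058,0],[-0.004,-0.058,0],[0,0,0],[0,0,0],[0,0,0],[0,0,0],[0,0,0]],"rotation":[[0,0,0],[0,0,0],[0,0,0],[0,0,0],[0,0,0],[0,0,0],[0,0,0],[0,0,0],[0,0,0],[0,0,0]]}' >/dev/null && python3 chk.py -181.3 &&
python3 -m crank '{"translation":[[0.006,-0.058,0],[0.006,-0.058,0],[0.006,-0.058,0],[0.006,-0.058,0],[0.006,-0.058,0],[0,0,0],[0,0,0],[0,0,0],[0,0,0],[0,0,0]],"rotation":[[0,0,0],[0,0,0],[0,0,0],[0,0,0],[0,0,0],[0,0,0],[0,0,0],[0,0,0],[0,0,0],[0,0,0]]}' >/dev/null && python3 chk.py -191.3 &&
python3 -m crank '{"translation":[[0.016,-0.056,0],[0.016,-0.056,0],[0.016,-0.056,0],[0.016,-0.056,0],[0.016,-0.056,0],[0,0,0],[0,0,0],[0,0,0],[0,0,0],[0,0,0]],"rotation":[[0,0,0],[0,0,0],[0,0,0],[0,0,0],[0,0,0],[0,0,0],[0,0,0],[0,0,0],[0,0,0],[0,0,0]]}' >/dev/null && python3 chk.py -201.3
```

```text
t 28.75 psi -172.16 r 42.53 Ft 0.9 Fr -5.3 pos [0.459  0.0006 0.1207] cmd ['-171.3']False
```

```bash
sed -i 's/sys.exit(abs(F@t)>8)/sys.exit(int(abs(F@t)>8))/' chk.py
python3 -m crank '{"translation":[[-0.004,-0.058,0],[-0.004,-0.058,0],[-0.004,-0.058,0],[-0.004,-0.058,0],[-0.004,-0.058,0],[0,0,0],[0,0,0],[0,0,0],[0,0,0],[0,0,0]],"rotation":[[0,0,0],[0,0,0],[0,0,0],[0,0,0],[0,0,0],[0,0,0],[0,0,0],[0,0,0],[0,0,0],[0,0,0]]}' >/dev/null && python3 chk.py -181.3 &&
python3 -m crank '{"translation":[[0.006,-0.058,0],[0.006,-0.058,0],[0.006,-0.058,0],[0.006,-0.058,0],[0.006,-0.058,0],[0,0,0],[0,0,0],[0,0,0],[0,0,0],[0,0,0]],"rotation":[[0,0,0],[0,0,0],[0,0,0],[0,0,0],[0,0,0],[0,0,0],[0,0,0],[0,0,0],[0,0,0],[0,0,0]]}' >/dev/null && python3 chk.py -191.3 &&
python3 -m crank '{"translation":[[0.016,-0.056,0],[0.016,-0.056,0],[0.016,-0.056,0],[0.016,-0.056,0],[0.016,-0.056,0],[0,0,0],[0,0,0],[0,0,0],[0,0,0],[0,0,0]],"rotation":[[0,0,0],[0,0,0],[0,0,0],[0,0,0],[0,0,0],[0,0,0],[0,0,0],[0,0,0],[0,0,0],[0,0,0]]}' >/dev/null && python3 chk.py -201.3 &&
python3 -m crank '{"translation":[[0.026,-0.053,0],[0.026,-0.053,0],[0.026,-0.053,0],[0.026,-0.053,0],[0.026,-0.053,0],[0,0,0],[0,0,0],[0,0,0],[0,0,0],[0,0,0]],"rotation":[[0,0,0],[0,0,0],[0,0,0],[0,0,0],[0,0,0],[0,0,0],[0,0,0],[0,0,0],[0,0,0],[0,0,0]]}' >/dev/null && python3 chk.py -211.3 &&
python3 -m crank '{"translation":[[0.035,-0.047,0],[0.035,-0.047,0],[0.035,-0.047,0],[0.035,-0.047,0],[0.035,-0.047,0],[0,0,0],[0,0,0],[0,0,0],[0,0,0],[0,0,0]],"rotation":[[0,0,0],[0,0,0],[0,0,0],[0,0,0],[0,0,0],[0,0,0],[0,0,0],[0,0,0],[0,0,0],[0,0,0]]}' >/dev/null && python3 chk.py -221.3 &&
python3 -m crank '{"translation":[[0.042,-0.04,0],[0.042,-0.04,0],[0.042,-0.04,0],[0.042,-0.04,0],[0.042,-0.04,0],[0,0,0],[0,0,0],[0,0,0],[0,0,0],[0,0,0]],"rotation":[[0,0,0],[0,0,0],[0,0,0],[0,0,0],[0,0,0],[0,0,0],[0,0,0],[0,0,0],[0,0,0],[0,0,0]]}' >/dev/null && python3 chk.py -231.3
```

```text
t 30.0 psi -181.65 r 42.78 Ft -0.4 Fr -5.1 pos [0.4572 0.0074 0.1207] cmd ['-181.3']
t 31.25 psi 168.86 r 42.92 Ft 0.1 Fr -4.2 pos [0.4566 0.0145 0.1207] cmd ['-191.3']
t 32.5 psi 159.36 r 43.1 Ft 0.2 Fr -4.0 pos [0.4572 0.0216 0.1207] cmd ['-201.3']
t 33.75 psi 149.77 r 43.21 Ft 1.7 Fr -2.4 pos [0.459  0.0286 0.1207] cmd ['-211.3']
t 35.0 psi 140.23 r 43.33 Ft -0.1 Fr -1.7 pos [0.462  0.0351 0.1206] cmd ['-221.3']
t 36.25 psi 130.72 r 43.39 Ft 0.4 Fr -0.0 pos [0.466  0.0411 0.1206] cmd ['-231.3']
```

```bash
python3 -m crank '{"translation":[[0.049,-0.032,0],[0.049,-0.032,0],[0.049,-0.032,0],[0.049,-0.032,0],[0.049,-0.032,0],[0,0,0],[0,0,0],[0,0,0],[0,0,0],[0,0,0]],"rotation":[[0,0,0],[0,0,0],[0,0,0],[0,0,0],[0,0,0],[0,0,0],[0,0,0],[0,0,0],[0,0,0],[0,0,0]]}' >/dev/null && python3 chk.py -241.3 &&
python3 -m crank '{"translation":[[0.054,-0.024,0],[0.054,-0.024,0],[0.054,-0.024,0],[0.054,-0.024,0],[0.054,-0.024,0],[0,0,0],[0,0,0],[0,0,0],[0,0,0],[0,0,0]],"rotation":[[0,0,0],[0,0,0],[0,0,0],[0,0,0],[0,0,0],[0,0,0],[0,0,0],[0,0,0],[0,0,0],[0,0,0]]}' >/dev/null && python3 chk.py -251.3 &&
python3 -m crank '{"translation":[[0.057,-0.014,0],[0.057,-0.014,0],[0.057,-0.014,0],[0.057,-0.014,0],[0.057,-0.014,0],[0,0,0],[0,0,0],[0,0,0],[0,0,0],[0,0,0]],"rotation":[[0,0,0],[0,0,0],[0,0,0],[0,0,0],[0,0,0],[0,0,0],[0,0,0],[0,0,0],[0,0,0],[0,0,0]]}' >/dev/null && python3 chk.py -261.3 &&
python3 -m crank '{"translation":[[0.058,-0.004,0],[0.058,-0.004,0],[0.058,-0.004,0],[0.058,-0.004,0],[0.058,-0.004,0],[0,0,0],[0,0,0],[0,0,0],[0,0,0],[0,0,0]],"rotation":[[0,0,0],[0,0,0],[0,0,0],[0,0,0],[0,0,0],[0,0,0],[0,0,0],[0,0,0],[0,0,0],[0,0,0]]}' >/dev/null && python3 chk.py -271.3 &&
python3 -m crank '{"translation":[[0.058,0.006,0],[0.058,0.006,0],[0.058,0.006,0],[0.058,0.006,0],[0.058,0.006,0],[0,0,0],[0,0,0],[0,0,0],[0,0,0],[0,0,0]],"rotation":[[0,0,0],[0,0,0],[0,0,0],[0,0,0],[0,0,0],[0,0,0],[0,0,0],[0,0,0],[0,0,0],[0,0,0]]}' >/dev/null && python3 chk.py -281.3 &&
python3 -m crank '{"translation":[[0.056,0.016,0],[0.056,0.016,0],[0.056,0.016,0],[0.056,0.016,0],[0.056,0.016,0],[0,0,0],[0,0,0],[0,0,0],[0,0,0],[0,0,0]],"rotation":[[0,0,0],[0,0,0],[0,0,0],[0,0,0],[0,0,0],[0,0,0],[0,0,0],[0,0,0],[0,0,0],[0,0,0]]}' >/dev/null && python3 chk.py -291.3 &&
python3 -m crank '{"translation":[[0.053,0.026,0],[0.053,0.026,0],[0.053,0.026,0],[0.053,0.026,0],[0.053,0.026,0],[0,0,0],[0,0,0],[0,0,0],[0,0,0],[0,0,0]],"rotation":[[0,0,0],[0,0,0],[0,0,0],[0,0,0],[0,0,0],[0,0,0],[0,0,0],[0,0,0],[0,0,0],[0,0,0]]}' >/dev/null && python3 chk.py -301.3
```

```text
t 37.5 psi 121.02 r 43.4 Ft 1.0 Fr 1.3 pos [0.4711 0.0463 0.1206] cmd ['-241.3']
t 38.75 psi 111.18 r 43.39 Ft 0.5 Fr 2.1 pos [0.4772 0.0507 0.1206] cmd ['-251.3']
t 40.0 psi 101.34 r 43.34 Ft 0.3 Fr 2.4 pos [0.4839 0.0539 0.1206] cmd ['-261.3']
t 41.25 psi 91.54 r 43.24 Ft 0.4 Fr 2.4 pos [0.491  0.0559 0.1206] cmd ['-271.3']
t 42.5 psi 81.72 r 43.07 Ft 0.1 Fr 2.9 pos [0.4984 0.0566 0.1206] cmd ['-281.3']
t 43.75 psi 71.78 r 42.92 Ft -0.4 Fr 4.8 pos [0.5058 0.056  0.1207] cmd ['-291.3']
t 45.0 psi 61.68 r 42.7 Ft -0.3 Fr 3.9 pos [0.5131 0.054  0.1207] cmd ['-301.3']
```

```bash
python3 -m crank '{"translation":[[0.047,0.035,0],[0.047,0.035,0],[0.047,0.035,0],[0.047,0.035,0],[0.047,0.035,0],[0,0,0],[0,0,0],[0,0,0],[0,0,0],[0,0,0]],"rotation":[[0,0,0],[0,0,0],[0,0,0],[0,0,0],[0,0,0],[0,0,0],[0,0,0],[0,0,0],[0,0,0],[0,0,0]]}' >/dev/null && python3 chk.py -311.3 &&
python3 -m crank '{"translation":[[0.04,0.042,0],[0.04,0.042,0],[0.04,0.042,0],[0.04,0.042,0],[0.04,0.042,0],[0,0,0],[0,0,0],[0,0,0],[0,0,0],[0,0,0]],"rotation":[[0,0,0],[0,0,0],[0,0,0],[0,0,0],[0,0,0],[0,0,0],[0,0,0],[0,0,0],[0,0,0],[0,0,0]]}' >/dev/null && python3 chk.py -321.3 &&
python3 -m crank '{"translation":[[0.032,0.049,0],[0.032,0.049,0],[0.032,0.049,0],[0.032,0.049,0],[0.032,0.049,0],[0,0,0],[0,0,0],[0,0,0],[0,0,0],[0,0,0]],"rotation":[[0,0,0],[0,0,0],[0,0,0],[0,0,0],[0,0,0],[0,0,0],[0,0,0],[0,0,0],[0,0,0],[0,0,0]]}' >/dev/null && python3 chk.py -331.3 &&
python3 -m crank '{"translation":[[0.024,0.054,0],[0.024,0.054,0],[0.024,0.054,0],[0.024,0.054,0],[0.024,0.054,0],[0,0,0],[0,0,0],[0,0,0],[0,0,0],[0,0,0]],"rotation":[[0,0,0],[0,0,0],[0,0,0],[0,0,0],[0,0,0],[0,0,0],[0,0,0],[0,0,0],[0,0,0],[0,0,0]]}' >/dev/null && python3 chk.py -341.3 &&
python3 -m crank '{"translation":[[0.014,0.057,0],[0.014,0.057,0],[0.014,0.057,0],[0.014,0.057,0],[0.014,0.057,0],[0,0,0],[0,0,0],[0,0,0],[0,0,0],[0,0,0]],"rotation":[[0,0,0],[0,0,0],[0,0,0],[0,0,0],[0,0,0],[0,0,0],[0,0,0],[0,0,0],[0,0,0],[0,0,0]]}' >/dev/null && python3 chk.py -351.3 &&
python3 -m crank '{"translation":[[0.004,0.058,0],[0.004,0.058,0],[0.004,0.058,0],[0.004,0.058,0],[0.004,0.058,0],[0,0,0],[0,0,0],[0,0,0],[0,0,0],[0,0,0]],"rotation":[[0,0,0],[0,0,0],[0,0,0],[0,0,0],[0,0,0],[0,0,0],[0,0,0],[0,0,0],[0,0,0],[0,0,0]]}' >/dev/null && python3 chk.py -1.3 &&
python3 -m crank '{"translation":[[-0.006,0.058,0],[-0.006,0.058,0],[-0.006,0.058,0],[-0.006,0.058,0],[-0.006,0.058,0],[0,0,0],[0,0,0],[0,0,0],[0,0,0],[0,0,0]],"rotation":[[0,0,0],[0,0,0],[0,0,0],[0,0,0],[0,0,0],[0,0,0],[0,0,0],[0,0,0],[0,0,0],[0,0,0]]}' >/dev/null && python3 chk.py -11.3
```

```text
t 46.25 psi 51.6 r 42.49 Ft 0.1 Fr 4.4 pos [0.5198 0.0508 0.1207] cmd ['-311.3']
t 47.5 psi 41.52 r 42.26 Ft 0.1 Fr 5.2 pos [0.5259 0.0465 0.1207] cmd ['-321.3']
t 48.75 psi 31.18 r 42.02 Ft 0.2 Fr 5.0 pos [0.5312 0.0411 0.1208] cmd ['-331.3']
t 50.0 psi 24.41 r 41.83 Ft 8.2 Fr 6.0 pos [0.5341 0.037  0.1207] cmd ['-341.3']
```

```bash
python3 -m crank '{"translation":[[0.014,0.057,0],[0.014,0.057,0],[0.014,0.057,0],[0,0,0],[0,0,0],[0,0,0],[0,0,0],[0,0,0],[0,0,0],[0,0,0]],"rotation":[[0,0,0],[0,0,0],[0,0,0],[0,0,0],[0,0,0],[0,0,0],[0,0,0],[0,0,0],[0,0,0],[0,0,0]]}' >/dev/null ; python3 chk.py -347
python3 - <<'E'
from h import *
from scipy.optimize import least_squares
P=np.array([[.4618,-.0059],[.459,.0006],[.4572,.0074],[.4566,.0145],[.4572,.0216],[.459,.0286],[.462,.0351],[.466,.0411],[.4711,.0463],[.4772,.0507],[.4839,.0539],[.491,.0559],[.4984,.0566],[.5058,.056],[.5131,.054],[.5198,.0508],[.5259,.0465],[.5312,.0411]])
k=least_squares(lambda q:np.hypot(P[:,0]-q[0],P[:,1]-q[1])-q[2],[.5,.0135,.042]);print(k.x,np.abs(k.fun).max())
st=monitor.observe();p=st["position"][:2]-k.x[:2];print(st["position"],np.hypot(*p),np.degrees(np.arctan2(p[1],p[0]))-9.78)
E
```

```text
t 51.25 psi 23.85 r 41.85 Ft 19.5 Fr 5.6 pos [0.5343 0.0367 0.1206] cmd ['-347']
[0.49862146 0.01453462 0.04203852] 7.316145652296047e-05
[0.53433655 0.03668986 0.12056563] 0.04202882999241197 22.032685878796528
```

```bash
python3 -c "
from h import *
a=np.radians(43);print((np.array([.04204*np.cos(a),-.04204*np.sin(a)])/.025).round(3)-np.array([1.593,-.366]))
arc(43,25,9,.04204);arc(268,25,10,.04204);arc(518,25,9,.04204)"
```

```text
[-0.363 -0.781]
end psi 268 [[-0.6, -0.41, 0], [-0.72, -0.12, 0], [-0.7, 0.2, 0], [-0.55, 0.47, 0], [-0.3, 0.66, 0], [0.0, 0.73, 0], [0.31, 0.66, 0], [0.57, 0.46, 0], [0.7, 0.18, 0]]
end psi 518 [[0.72, -0.13, 0], [0.59, -0.42, 0], [0.36, -0.64, 0], [0.06, -0.72, 0], [-0.26, -0.69, 0], [-0.52, -0.51, 0], [-0.69, -0.24, 0], [-0.72, 0.07, 0], [-0.63, 0.37, 0], [-0.41, 0.6, 0]]
end psi 743 [[-0.12, 0.72, 0], [0.2, 0.7, 0], [0.47, 0.55, 0], [0.66, 0.3, 0], [0.73, 0.0, 0], [0.66, -0.31, 0], [0.46, -0.57, 0], [0.18, -0.7, 0], [-0.13, -0.72, 0]]
```

```bash
sed -i 's/\.4995,\.0135/.49862,.01453/' chk.py
python3 -m crank '{"translation":[[-0.36,-0.78,0],[-0.6,-0.41,0],[-0.72,-0.12,0],[-0.7,0.2,0],[-0.55,0.47,0],[-0.3,0.66,0],[0,0.73,0],[0.31,0.66,0],[0.57,0.46,0],[0.7,0.18,0]],"rotation":[[0,0,0],[0,0,0],[0,0,0],[0,0,0],[0,0,0],[0,0,0],[0,0,0],[0,0,0],[0,0,0],[0,0,0]]}' && python3 chk.py 268
```

```text
time_s: 52.5
position: [0.5038, -0.0274, 0.1205]
ee_rot: [0.996, 0.085, -0.001, -0.001]
contact_force: [-2.4, 8.7, 14.6]
opening: 0.0176
t 52.5 psi -92.76 r 42.25 Ft -1.3 Fr -9.0 pos [ 0.5038 -0.0274  0.1205] cmd ['268']
```

```bash
python3 -m crank '{"translation":[[0.72,-0.16,0],[0.59,-0.42,0],[0.36,-0.64,0],[0.06,-0.72,0],[-0.26,-0.69,0],[-0.52,-0.51,0],[-0.69,-0.24,0],[-0.72,0.07,0],[-0.63,0.37,0],[-0.41,0.6,0]],"rotation":[[0,0,0],[0,0,0],[0,0,0],[0,0,0],[0,0,0],[0,0,0],[0,0,0],[0,0,0],[0,0,0],[0,0,0]]}' && python3 chk.py 158
```

```text
time_s: 53.75
position: [0.4575, 0.0237, 0.1207]
ee_rot: [0.996, 0.086, 0.001, -0.0]
contact_force: [8.1, 0.6, 3.1]
opening: 0.0175
t 53.75 psi 157.65 r 42.16 Ft -2.4 Fr -7.8 pos [0.4575 0.0237 0.1207] cmd ['158']
```

```bash
python3 -m crank '{"translation":[[-0.12,0.72,0],[0.2,0.7,0],[0.47,0.55,0],[0.66,0.3,0],[0.73,0,0],[0.66,-0.31,0],[0.46,-0.57,0],[0.18,-0.7,0],[-0.13,-0.72,0],[0,0,0]],"rotation":[[0,0,0],[0,0,0],[0,0,0],[0,0,0],[0,0,0],[0,0,0],[0,0,0],[0,0,0],[0,0,0],[0,0,0]]}' && python3 chk.py 23
```

```text
time_s: 55.0
position: [0.5333, 0.0386, 0.1207]
ee_rot: [0.996, 0.086, -0.0, -0.0]
contact_force: [-0.2, 1.9, 9.0]
opening: 0.0177
t 55.0 psi 24.97 r 42.17 Ft 1.7 Fr 0.9 pos [0.5333 0.0386 0.1207] cmd ['23']
```

```bash
python3 -m crank '{"translation":[[0.013,0.03,0],[0.013,0.03,0],[0,0,0],[0,0,0],[0,0,0],[0,0,0],[0,0,0],[0,0,0],[0,0,0],[0,0,0]],"rotation":[[0,0,0],[0,0,0],[0,0,0],[0,0,0],[0,0,0],[0,0,0],[0,0,0],[0,0,0],[0,0,0],[0,0,0]]}' >/dev/null; python3 chk.py 23
python3 - <<'E'
from h import *
f=grab_frame("scene");g=grab_frame("top")
a=f["pixels"][166:256,205:365,::-1];b=g["pixels"][181:271,140:300,::-1]
cv2.imwrite("pics/k.png",np.vstack([cv2.resize(x,(533,300),interpolation=cv2.INTER_CUBIC) for x in(a,b)]))
E
```

```text
t 56.25 psi 21.38 r 42.16 Ft 0.7 Fr 1.7 pos [0.5347 0.0364 0.1207] cmd ['23']
```

View pics/k.png

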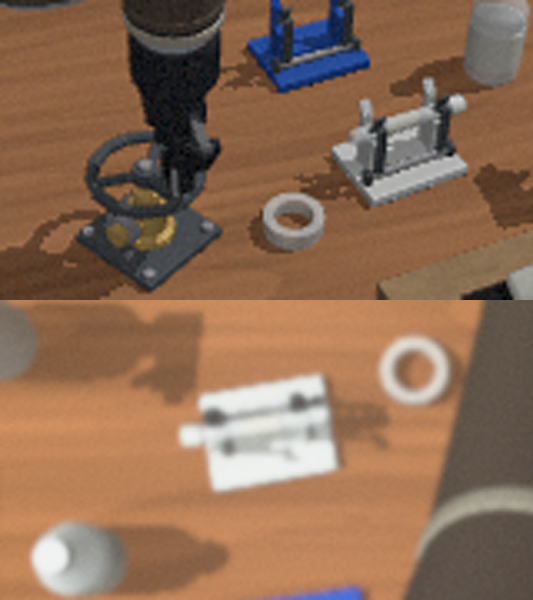

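```bash
python3 -m crank '{"translation":[[-0.013,-0.03,0],[0,0,0],[0,0,0],[0,0,0],[0,0,0],[0,0,0],[0,0,0],[0,0,0],[0,0,0],[0,0,0]],"rotation":[[0,0,0],[0,0,0],[0,0,0],[0,0,0],[0,0,0],[0,0,0],[0,0,0],[0,0,0],[0,0,0],[0,0,0]]}' >/dev/null; python3 chk.py 23 && python3 -c "
from rig import arm; print(arm.close_job())"
```

```text
t 57.6 psi 21.65 r 42.13 Ft -0.5 Fr 1.1 pos [0.5346 0.0365 0.1207] cmd ['23']
the job is handed in; nothing more can be done
None
```

The tube is in the aluminium fork clip, and the needle valve stands two turns open from its stop to within about 1.5°. I handed the job in at 57.6 s of the 67 s allowed, with the gripper still holding the crank knob.

- **Tube:** I took the clear, paper-banded tube from the white stand and left the pink look-alike on the desk. I pushed it down until it bottomed out, with the force reaching 36 N. In the last pictures the jaw is upright over the tube, and the tube is centred to about 1.5 mm along the fork. The same top view put the tube about 4 mm to the jaw's side of the plate's centre. I put that down to image error, because the slot only leaves 0.5 mm each side. The jaw angle itself was not measured.
- **Valve:** I turned the knob clockwise to a hard stop. There the sideways force rose from 8 to 19.5 N for only 0.6° more turn. I then turned it back 720°.
- **Turn error:** The knob ended at 21.65°. It was at 22.0° when pressed against the stop, and I estimate 23° with no load there. That puts it about 0.4° to 1.4° short of exactly two turns. My last nudge to correct this moved it only 0.3°.
- **Other things:** Nothing else near the clip and valve looked disturbed in the last pictures. They did not cover the pen, the rack or all of the glove box.

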